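# Seat the round-bottomed soap measure upright in its dished stand

### The arm

A 7-joint arm with a two-finger parallel gripper is mounted at the origin on the work surface. World frame = base frame: x ahead of the robot, y to its left, z up, the work surface at z = 0. Lengths are in m, angles in degrees, forces in N, time in s.
With the tool pointing down it reaches from about 0.4 to 0.85 m from the base axis. Payload 4.4 kg.
Tool frame: the origin (TCP) lies at the very end of the fingers, on their centre line; the grasp point (between the pads) lies 19 mm behind it; y points along the fingers, x is the direction in which the jaws open and shut, and the axes are right-handed (so a half turn about y gives the same grasp; the last joint's range is limited). The gripper opens to 94 mm and grips with 3 to 60 N. Pads are 16 mm wide; open, the fingers measure 119 mm over their backs; the gripper's body (75 mm by 177 mm) begins 78 mm behind the grasp point.
Start: joints at [-80.26, 36.005, 2.206, 86.941, -1.547, 57.084, -1.146], TCP at [0.152, 0.632, 0.176] pointing down, gripper open.
Joint ranges: [-175.42, 175.42], [-21.48, 121.26], [-71.46, 75.88], [10.55, 141.38], [-63.04, 243.04], [13.31, 113.54], [-168.57, 168.57]. Speed limits (degrees/s): [147.25, 147.25, 180, 180, 180, 180, 180].

### API

Orientations are given as [roll, pitch, yaw] about the fixed x, y, z axes, in that order (R = Rz(yaw) Ry(pitch) Rx(roll)).
In Python, from plant import ctrl, capture, trace, spot_point gives the robot as it stands.
- The arm moves only by the shell command python3 -m pendant 'ROWS' [FORCE]. ROWS is a JSON object of lists of equal length, an entry for each row: "grip": the opening, from -1 (shut) to 1 (fully open); "delta_pos": the shift along the tool's x, y, z in m, a list of three; "rotation": the turn, a rotation vector about the tool's x, y, z in degrees, a list of three. In form: {"grip": [grip, ...], "delta_pos": [[dx, dy, dz], ...], "rotation": [[ax, ay, az], ...]}. A call has 1 to 5 rows; each row is the pose to reach, as a shift and turn from the pose measured when the call began, along the tool's axes at that moment; what a row does not reach only later rows make up. A row lasts 1/10 s, in which the tool goes at most 50 mm and 8.59 degrees, less where a joint would pass 70% of its speed; a pose out of reach is approached as far as the arm can. A call with a gripper value outside its range is refused whole. The fingers move at their own pace and stop on an object; FORCE is the grip in N (left out, the last holds). Time passes only in rows, so rows that repeat a pose let the fingers close. It gives the time, the measured TCP pose, the force and the opening at its end, in the units of the state.
- ctrl.get_state(): the state, without advancing time (a new reading comes with each control period).
- capture(name): name is "side" or "top" or "wrist"; returns a dict with "image" (400x640x3 uint8, red, green, blue), "range_z" (400x640 float32, m along the optical axis (not along the pixel's ray), 0 where there is no reading), "fx", "fy", "cx", "cy" (pixels), "world_to_cam" (4x4, takes a point from world to camera coordinates). Camera axes: x right, y down, z forward; pixel columns grow to the right and rows downward; lengths in m; the calibration is good to about 2 mm. A picture is of the moment at which its call begins.
- ctrl.hand_in(): hands the job in, once; it reports no verdict.
Trained networks look in a picture, given as the dict that the camera call returned (one of the last four; its "shot" number tells which), for a name from the list of things; names that differ only in an ending like _2 or _b are one class to them, and where a whole thing is asked for, a point or a joint stands for the part that bears it (a point fixed in the world has none). Each returns a list of dicts, best first, with "p" (0 to 1); they miss things now and then, are a little off and sometimes report something else, mostly with a low value. They report only what shows in the picture. A call takes as long as a camera call. They do not tell look-alikes from the thing itself.
- trace(picture, label): "mask" (400x640 bool, what is visible of it).
- spot_point(picture, label): "xyz" ([x, y, z] in m, in world coordinates, good to about 4 mm: a listed point, or the origin of a listed thing).
The state is a dict: "time_s": time; "joints": joint angles; "qd": joint speeds; "effort": joint torques, N m; "position": TCP position; "ee_rot": TCP orientation; "contact_force": force on the tool from outside, world axes, zero at the start; "wrist_torque": the same for the moment, N m; "grip_width": finger opening in m.
Only numpy, scipy, OpenCV 4.12 (cv2) and the standard library are available. Lean on these libraries where they do the work, as an engineer would, in place of code of your own. Each camera call takes 0.05 s, during which the arm holds its last target.

### The job

The round-bottomed aluminium soap measure is lying on its side on the wooden rest. Stand it, mouth up, in the little dish on top of the adjustable stand: turn it upright, lower it gently until the dish bears it while you still hold it, then let go so that it sits centred and upright on its own. Do not ram it into the dish, and leave the tub, the two pot lids and the saucer where they are.

Things in the scene. Friction and masses are not known exactly. Their poses are not given: they have to be found in the camera images.
- measure_mid (a point): Centre, half-way along the axis, of the loose aluminium soap measure: a cup 80 mm long, 56 mm outer diameter, 3 mm wall, 110 to 225 g. Its own x axis runs from base to open mouth. It starts lying level on the rest, this point 40 mm above the ledge, the mouth facing the robot's right (-y, and up to 35 degrees back towards the robot). Fingers close across the 56 mm straight part, level and square to the axis.
- measure_mouth (a point): Centre of the measure's open mouth, 40 mm from its centre; the x axis points out of the mouth. To upright it without a level wrist: grasp with the fingers pointing down and 45 degrees towards the base (gripper leaning over the mouth); half a turn about the fingers' own direction then brings the mouth up.
- measure_nose (a point): Tip of the measure's closed base, 40 mm from its centre, opposite the mouth. The base is a convex blunt cone: over its last 25 mm it narrows from 56 mm to a nose 18 mm across, its side about 48 degrees from level when upright, so it cannot stand well on the flat ledge; it fits the dish of the stand.
- rest: low wooden rest, fixed, 120 x 48 mm, origin under its centre at ledge height; two rails (tops 16 mm high) run along its x axis; the measure lies on them, its mouth to the rest's +x.
- stand: Fixed stand with a small white dish on a post; origin on its vertical axis at ledge height; yaw means nothing. Foot 90 mm across, 10 mm thick. The dish is centred on this axis: a conical hollow matching the measure's base, rim 58 mm across outside, 50 mm inside. The post's height is set differently each time and not reported: dish rim 52 to 92 mm above the ledge; see it or feel for it.
- stand_sleeve (a point): Fixed top of the stand's sleeve, on the axis 28 mm above the ledge, 22 mm across. The dish's post slides in it, held by 30 N friction: a gentle touch does not shift it. The dish is glazed and slippery, so the base slides to its middle. A seated measure has its centre about 21 mm above the dish rim, so 73 to 113 mm above the ledge; its base's tip lies 19 mm below the rim.
- tub: blue plastic tub with a lid, 170 mm across, 127 mm high with its handle, origin under its centre; bystander.
- lid_large: aluminium pot lid with black knob lying flat, 180 mm across, 34 mm high, origin under its centre; bystander.
- lid_small: aluminium pot lid with black knob lying flat, 140 mm across, 34 mm high, origin under its centre; bystander.
- saucer: white ceramic saucer lying on the ledge, 136 mm across, 18 mm high, origin under its centre; bystander, not the dish wanted.
Mind the look-alikes: they are no part of the job. There is more than one size of the part that bears measure_mid; the job needs the larger. Several things look just like the stand: the one meant starts farthest to the robot's left.

How it is judged (in metres and radians):
On the way:
1. the dish bears the measure, held upright over it, while the fingers still hold it (contact force between measure and stand above 0.5 N and contact force between the fingers and measure above 1.5 N and angle between measure_mid's own x axis and vertical below 0.3 rad and horizontal distance between measure_mid and stand below 0.02 m), for 0.15 s.
At the end, for the whole second after the job is handed in: The measure stands in the dish of the stand, mouth up, its axis within 0.1 rad of vertical and its centre within 7 mm of the stand's axis, borne by the stand alone, at rest and let go (angle between measure_mid's own x axis and vertical below 0.1 rad and horizontal distance between measure_mid and stand below 0.007 m and height (world z) of measure_mid above 0.068 m and contact force between measure and stand above 0.5 N and contact force between measure and ledge below 0.05 N and linear speed of measure below 0.02 m/s and angular speed of measure below 0.2 rad/s); the robot touches nothing.
It fails at once if the measure is rammed into the dish (contact forces on the stand over 40 N) (contact force between measure and stand above 40 N).
It fails at once if the tub is moved more than 20 mm (distance of tub from where it was at the start of the episode above 0.02 m).
It fails at once if the large pot lid is moved more than 20 mm (distance of lid_large from where it was at the start of the episode above 0.02 m).
It fails at once if the small pot lid is moved more than 20 mm (distance of lid_small from where it was at the start of the episode above 0.02 m).
It fails at once if the saucer is moved more than 20 mm (distance of saucer from where it was at the start of the episode above 0.02 m).
It also fails if it takes over 51 s, if anything falls off the work surface, if the arm or the gripper's body presses on something with over 40 N, if the wrist force passes 120 N, or if a joint passes its speed limit or range.

## Working session

There is one attempt and no reset: what is moved stays moved. The work goes in short steps, Python scripts to look and compute and a shell command to move; the robot and the scene stay as the last step left them, time stands still between calls to the robot, and variables do not carry over. Pictures are saved under pics/ and viewed, and the job is handed in when it is done.

```bash
ls; mkdir -p pics; cat > h.py <<'E'
import numpy as np,cv2
from plant import ctrl,capture,trace,spot_point
def save(p,n): cv2.imwrite('pics/'+n+'.png',p['image'][:,:,::-1])
E
python3 - <<'E'
from h import *
print(ctrl.get_state())
for c in ['side','top']:
    p=capture(c); save(p,c+'0')
    print(c,p['fx'],np.round(p['world_to_cam'],3).tolist())
    for l in ['measure_mid','measure_mouth','measure_nose','rest','stand','stand_sleeve','tub','lid_large','lid_small','saucer']:
        print(l,[(np.round(d['xyz'],3).tolist(),round(d['p'],2)) for d in spot_point(p,l)])
E
```

```text
pics
{'time_s': 0.0, 'joints': array([-80.25974307,  36.0559083 ,   2.20185409,  86.99565382,
        -1.54588637,  57.08366888,  -1.14449166]), 'qd': array([ 0.05214717,  0.03205963,  0.03781266, -0.04678982,  0.02943195,
        0.09053115,  0.04917974]), 'effort': array([ 6.85507621e-04, -5.49732542e+01,  1.14360038e+00, -1.86627603e+01,
       -5.23470703e-02,  2.36950361e-02,  1.53940036e-04]), 'position': array([0.15165707, 0.63132219, 0.1750899 ]), 'ee_rot': array([-90.00173439,   0.10555787,  76.49228372]), 'contact_force': array([ 0.44444007,  0.63466463, -0.49955121]), 'wrist_torque': array([0.02190707, 0.01650255, 0.02945024]), 'grip_width': 0.09423777069118226}
side 403.9604223037631 [[-0.901, -0.433, 0.011, 0.507], [-0.234, 0.465, -0.854, 0.193], [0.364, -0.772, -0.52, 0.711], [0.0, 0.0, 0.0, 1.0]]
measure_mid [([0.452, -0.268, 0.043], 0.81), ([0.323, -0.224, 0.022], 0.58)]
measure_mouth [([0.439, -0.304, 0.046], 0.7), ([0.303, -0.246, 0.021], 0.54)]
measure_nose [([0.339, -0.203, 0.014], 0.8), ([0.471, -0.227, 0.039], 0.63)]
rest [([0.452, -0.27, 0.0], 0.91)]
stand [([0
[... 514 characters left out ...]
, 0.004], 0.24), ([0.374, -0.004, -0.002], 0.17)]
measure_mouth [([0.436, -0.302, 0.04], 0.82), ([0.302, -0.246, 0.022], 0.62)]
measure_nose [([0.336, -0.204, 0.02], 0.61), ([0.468, -0.233, 0.04], 0.57)]
rest [([0.455, -0.267, 0.0], 0.82), ([0.44, -0.302, 0.042], 0.37)]
stand [([0.372, 0.139, -0.001], 0.78), ([0.532, 0.224, 0.0], 0.76), ([0.374, -0.004, -0.003], 0.35)]
stand_sleeve [([0.369, 0.143, 0.032], 0.92), ([0.453, -0.268, -0.001], 0.6), ([0.534, 0.222, 0.032], 0.59)]
tub [([0.765, 0.028, 0.005], 0.89), ([0.692, 0.266, -0.001], 0.53)]
lid_large [([0.687, -0.294, 0.002], 0.56)]
lid_small [([0.693, 0.268, 0.0], 0.86)]
saucer [([0.373, -0.005, -0.002], 0.95), ([0.54, 0.223, 0.03], 0.52)]
```

View pics/side0.png

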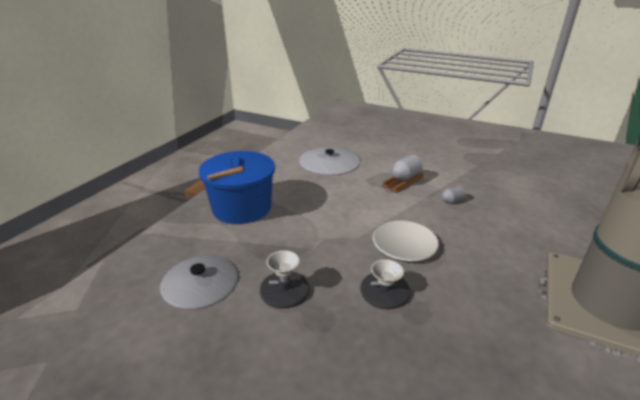

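View pics/top0.png

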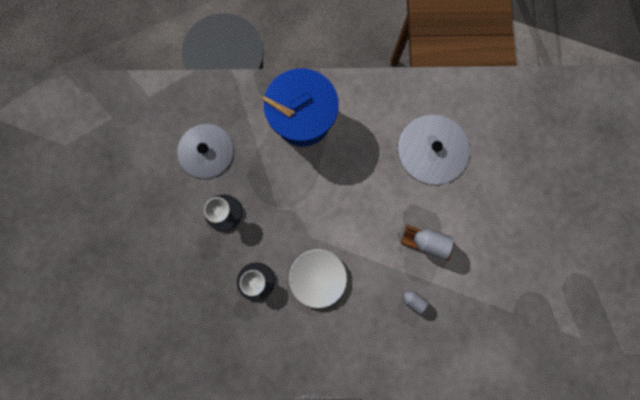

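The target is the left stand (side ≈(283,265), top ≈(218,210)), and the larger measure lies on the wooden rest (top ≈(433,243)). The small measure is at (415,302) and the other stand at (253,283). Next I refine these positions from depth.

```bash
cat >> h.py <<'E'
def cloud(p,m):
    v,u=np.nonzero(m&(p['range_z']>0)); z=p['range_z'][v,u].astype(float)
    P=np.c_[(u-p['cx'])/p['fx']*z,(v-p['cy'])/p['fy']*z,z]
    T=p['world_to_cam']; return (P-T[:3,3])@T[:3,:3]
E
python3 - <<'E'
from h import *
for c in ['side','top']:
    p=capture(c)
    for d in trace(p,'measure_mid'):
        X=cloud(p,d['mask']); print(c,'meas',round(d['p'],2),len(X),np.round(np.median(X,0),3))
        if len(X)<50 or abs(np.median(X[:,1])+.27)>.04 : continue
        X=X[(X[:,2]>0.03)&(X[:,2]<.08)]
        m=X[:,:2].mean(0); w,v=np.linalg.eigh(np.cov((X[:,:2]-m).T)); a=v[:,1]
        if a[1]>0:a=-a
        t=(X[:,:2]-m)@a; s=(X[:,:2]-m)@[-a[1],a[0]]
        print(' axis',np.degrees(np.arctan2(a[1],a[0])),'mid',m+a*(t.min()+t.max())/2,np.ptp(t),'side range',s.min(),s.max(), 'zmax',np.percentile(X[:,2],98), m)
    allm=np.ones((400,640),bool); X=cloud(p,allm)
    for s in [(.534,.221),(.37,.142)]:
        Y=X[(np.hypot(X[:,0]-s[0],X[:,1]-s[1])<.05)&(X[:,2]>.035)&(X[:,2]<.12)]
        r=Y[Y[:,2]>np.percentile(Y[:,2],97)-.012]
        (cx,cy),R=cv2.minEnclosingCircle(r[:,:2].astype(np.float32))
        print(' stand',s,len(Y),np.round(np.percentile(Y[:,2],[5,50,90,97,100]),3),'circle',round(cx,4),round(cy,4),round(R,4))
for c in ['wrist']:
    p=capture(c); save(p,'w0')
E
```

```text
side meas 0.83 309 [ 0.315 -0.215  0.027]
side meas 0.71 602 [ 0.444 -0.255  0.052]
 axis -123.44926072708414 mid [ 0.44168181 -0.26382285] 0.08590131898487062 side range -0.01886760582065919 0.04106125780671254 zmax 0.06777345034241977 [ 0.44499466 -0.25880803]
 stand (0.534, 0.221) 636 [0.05  0.063 0.07  0.071 0.072] circle 0.5338 0.2217 0.0286
 stand (0.37, 0.142) 539 [0.036 0.046 0.051 0.052 0.054] circle 0.369 0.1419 0.0284
top meas 0.93 370 [ 0.32  -0.224  0.033]
 stand (0.534, 0.221) 486 [0.054 0.065 0.071 0.073 0.074] circle 0.5345 0.2244 0.029
 stand (0.37, 0.142) 469 [0.036 0.046 0.052 0.053 0.056] circle 0.3693 0.1456 0.0287
```

```bash
cat >> h.py <<'E'
from scipy.spatial.transform import Rotation as Ro
def cur():
    s=ctrl.get_state(); return s,np.array(s['position']),Ro.from_euler('xyz',s['ee_rot'],degrees=True)
def delta(pos,R,show=True):
    s,p,R0=cur(); d=R0.inv().apply(np.array(pos)-p); rv=(R0.inv()*R).as_rotvec(degrees=True)
    print('t',round(s['time_s'],2),'J',np.round(s['joints'],1),'F',np.round(s['contact_force'],1),'w',round(s['grip_width'],4))
    print('pos',np.round(p,4),'rpy',np.round(s['ee_rot'],1)); print('dpos',np.round(d,4),'|',round(np.linalg.norm(d),3),'rot',np.round(rv,2),'|',round(np.linalg.norm(rv),1))
def down(yaw): return Ro.from_euler('xyz',[-90,0,yaw],degrees=True)
def cyl(r,az,z): a=np.radians(az); return [r*np.cos(a),r*np.sin(a),z]
E
python3 -c "
from h import *
delta(cyl(.58,52,.30),down(52))"
```

```text
t 1.35 J [-80.3  36.    2.2  86.9  -1.5  57.1  -1.1] F [ 0.4  0.7 -0.7] w 0.0939
pos [0.1518 0.632  0.176 ] rpy [-90.   -0.   76.5]
dpos [-0.1222 -0.124  -0.2405] | 0.297 rot [-0.   24.49  0.  ] | 24.5
```

View pics/w0.png

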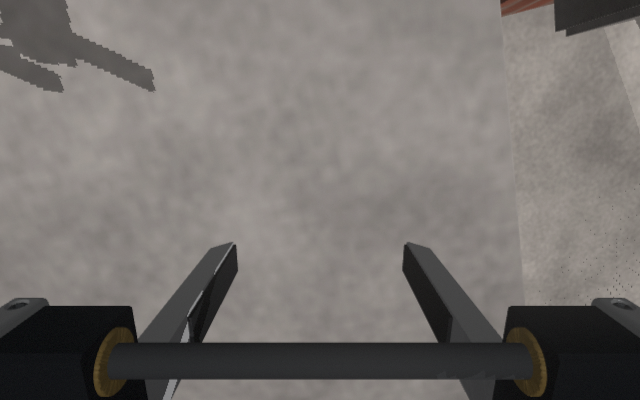

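```bash
python3 -m pendant '{"grip":[1,1,1,1,1],"delta_pos":[[-0.01,-0.05,-0.01],[-0.05,-0.1,-0.08],[-0.12,-0.124,-0.24],[-0.12,-0.124,-0.24],[-0.12,-0.124,-0.24]],"rotation":[[0,5,0],[0,10,0],[0,15,0],[0,20,0],[0,24.5,0]]}'
python3 -c "
from h import *
delta(cyl(.52,22,.32),down(22))"
```

```text
time_s: 1.85
position: [0.3056, 0.4997, 0.2854]
ee_rot: [-90.0, -0.0, 51.8]
contact_force: [0.6, -0.1, -0.2]
grip_width: 0.0937
t 1.85 J [-68.1  25.1  10.4  89.   -4.8  66.3  -4.9] F [ 0.6 -0.1 -0.2] w 0.0937
pos [0.3056 0.4997 0.2854] rpy [-90.   -0.   51.8]
dpos [-0.1305 -0.0347 -0.3272] | 0.354 rot [-2.000e-02  2.982e+01  5.000e-02] | 29.8
```

```bash
python3 -m pendant '{"grip":[1,1,1,1,1],"delta_pos":[[-0.03,-0.03,-0.05],[-0.05,-0.03,-0.1],[-0.08,-0.03,-0.17],[-0.11,-0.03,-0.25],[-0.13,-0.035,-0.3]],"rotation":[[0,6,0],[0,12,0],[0,18,0],[0,24,0],[0,30,0]]}'
python3 -c "
from h import *
delta(cyl(.50,-2,.32),down(-2))"
```

```text
time_s: 2.35
position: [0.4188, 0.2837, 0.3171]
ee_rot: [-89.9, -0.1, 21.6]
contact_force: [1.2, 0.1, -0.3]
grip_width: 0.0938
t 2.35 J [-53.4  16.7  21.7  97.8  -6.7  66.6  -8.2] F [ 1.2  0.1 -0.3] w 0.0938
pos [0.4188 0.2837 0.3171] rpy [-89.9  -0.1  21.6]
dpos [-0.0356 -0.0033 -0.3098] | 0.312 rot [-0.08 23.59  0.05] | 23.6
```

```bash
python3 -m pendant '{"grip":[1,1,1,1,1],"delta_pos":[[0,0,-0.05],[0,0,-0.1],[-0.01,0,-0.16],[-0.02,0,-0.22],[-0.03,0,-0.27]],"rotation":[[0,5,0],[0,10,0],[0,15,0],[0,20,0],[0,24,0]]}'
cat > k.py <<'E'
from h import *
import itertools
s,p,R=cur(); q=s['joints']
def chain(q,sg):
    r=Ro.identity()
    for a,g,n in zip('zyzyzyz',sg,q): r=r*Ro.from_euler(a,g*n,degrees=True)
    return r
S=[([-80.26,36.005,2.206,86.941,-1.547,57.084,-1.146],[-90,0,76.49]),([-68.1,25.1,10.4,89.,-4.8,66.3,-4.9],[-90,0,51.8]),([-53.4,16.7,21.7,97.8,-6.7,66.6,-8.2],[-89.9,-.1,21.6]),(q,s['ee_rot'])]
for sg in itertools.product([-1],[1],[1,-1],[1],[1,-1],[1],[1,-1]):
    C=[chain(a,sg).inv()*Ro.from_euler('xyz',b,degrees=True) for a,b in S]
    e=max((C[0].inv()*c).magnitude() for c in C); print(sg,round(np.degrees(e),2),np.round(C[0].as_matrix(),2).tolist())
E
python3 k.py; python3 -c "
from h import *
delta(cyl(.50,-22,.32),down(-22))"
```

```text
time_s: 2.85
position: [0.4859, 0.0438, 0.3171]
ee_rot: [-89.9, -0.1, -2.6]
contact_force: [0.7, 0.5, 0.3]
grip_width: 0.094
(-1, 1, 1, 1, 1, 1, 1) 63.66 [[-0.99, -0.0, -0.13], [-0.13, 0.0, 0.99], [-0.0, 1.0, -0.0]]
(-1, 1, 1, 1, 1, 1, -1) 65.79 [[-1.0, -0.0, -0.09], [-0.09, 0.0, 1.0], [-0.0, 1.0, -0.0]]
(-1, 1, 1, 1, -1, 1, 1) 59.33 [[-0.99, 0.0, -0.1], [-0.1, -0.05, 0.99], [-0.0, 1.0, 0.05]]
(-1, 1, 1, 1, -1, 1, -1) 61.37 [[-1.0, -0.0, -0.06], [-0.06, -0.05, 1.0], [-0.0, 1.0, 0.05]]
(-1, 1, -1, 1, 1, 1, 1) 20.29 [[-1.0, -0.0, -0.07], [-0.07, 0.05, 1.0], [0.0, 1.0, -0.05]]
(-1, 1, -1, 1, 1, 1, -1) 15.92 [[-1.0, 0.0, -0.03], [-0.03, 0.05, 1.0], [0.0, 1.0, -0.05]]
(-1, 1, -1, 1, -1, 1, 1) 14.19 [[-1.0, -0.0, -0.04], [-0.04, -0.0, 1.0], [-0.0, 1.0, 0.0]]
(-1, 1, -1, 1, -1, 1, -1) 0.1 [[-1.0, -0.0, 0.0], [0.0, -0.0, 1.0], [-0.0, 1.0, 0.0]]
t 2.85 J [-3.300e+01  1.600e+01  3.270e+01  1.005e+02 -9.500e+00  6.620e+01
 -1.000e-01] F [0.7 0.5 0.3] w 0.094
pos [0.4859 0.0438 0.3171] rpy [-89.9  -0.1  -2.6]
dpos [-0.0119 -0.0034 -0.2319] | 0.232 rot [-0.13 19.42  0.07] | 19.4
```

```bash
cat > kin.py <<'E'
from h import *
from scipy.optimize import least_squares
LO=np.array([-175.42,-21.48,-71.46,10.55,-63.04,13.31,-168.57]);HI=np.array([175.42,121.26,75.88,141.38,243.04,113.54,168.57])
sg=[-1,1,-1,1,-1,1,-1]
C=Ro.from_matrix([[-1,0,0],[0,0,1],[0,1,0]])
def fk(q,P):
    h,ax,az,bx,bz,wx,wz=P
    r=[Ro.identity()]
    for a,g,n in zip('zyzyzyz',sg,q): r.append(r[-1]*Ro.from_euler(a,g*n,degrees=True))
    p=np.array([0,0,h])+r[3].apply([ax,0,az])+r[5].apply([bx,0,bz])+r[7-1].apply([wx,0,wz])
    return p,r[7]*C
E
cat > fit.py <<'E'
from kin import *
s,p,R=cur()
S=[([-80.26,36.005,2.206,86.941,-1.547,57.084,-1.146],[.152,.632,.176]),([-68.1,25.1,10.4,89.,-4.8,66.3,-4.9],[.3056,.4997,.2854]),([-53.4,16.7,21.7,97.8,-6.7,66.6,-8.2],[.4188,.2837,.3171]),(s['joints'],p)]
f=lambda P:np.concatenate([fk(a,P)[0]-b for a,b in S])
o=least_squares(lambda P:np.r_[f(P),1e-3*(P-[.34,0,.4,0,.4,0,.25])],[.34,0,.4,0,.4,0,.25]); print(np.round(o.x,4),np.round(f(o.x)*1000,1)); np.save('P.npy',o.x)
E
python3 fit.py
```

```text
[-3.7128  0.0183  0.4187 -0.2133  0.3709  0.0382 -3.5833] [-23.7   5.1   0.  -18.9   0.6   3.2  -3.7   6.5  -0.8   9.7  -5.3  -2.3]
```

```bash
cat >> kin.py <<'E'
def tgt(u_deg,sx,upright=False,el=45):
    # lean dir u (gripper body side), tool y = -cos*z - sin*u
    a=np.radians(u_deg);e=np.radians(el);u=np.array([np.cos(a),np.sin(a),0]);y=-np.cos(e)*np.array([0,0,1])-np.sin(e)*u
    x=sx*np.array([-np.sin(a),np.cos(a),0]); return Ro.from_matrix(np.c_[x,y,np.cross(x,y)])
def wrist(R,q):
    r=Ro.identity()
    for a,g,n in zip('zyzy',sg,q): r=r*Ro.from_euler(a,g*n,degrees=True)
    e=(r.inv()*R*C.inv()).as_euler('ZYZ',degrees=True)*[-1,1,-1]
    return e
E
python3 - <<'E'
from kin import *
q=cur()[0]['joints']
for q1,az in [(-5,-31)]:
  for sx in (1,-1):
    print('grasp',sx,wrist(tgt(-113,sx),[q1,q[1]+5,q[2],q[3]]))
for lean in (-150,-120,-100,-90,-75,-60):
  for sx in (1,-1): print('place lean',lean,sx,wrist(tgt(lean,sx),[-50,q[1]+5,20,q[3]]))
E
```

```text
grasp 1 [-58.54631576  76.54549475  25.98299874]
grasp -1 [ -58.54631576   76.54549475 -154.01700126]
place lean -150 1 [-15.89579509  15.14336013 -80.48231435]
place lean -150 -1 [-15.89579509  15.14336013  99.51768565]
place lean -120 1 [-58.74663249  29.76331423 -18.85716483]
place lean -120 -1 [-58.74663249  29.76331423 161.14283517]
place lean -100 1 [-62.86924374  43.65935458  -1.31314129]
place lean -100 -1 [-62.86924374  43.65935458 178.68685871]
place lean -90 1 [-62.51541513  50.72118156   5.52600064]
place lean -90 -1 [ -62.51541513   50.72118156 -174.47399936]
place lean -75 1 [-60.25260974  61.14650941  14.89005759]
place lean -75 -1 [ -60.25260974   61.14650941 -165.10994241]
place lean -60 1 [-56.40542831  71.13895804  23.96454681]
place lean -60 -1 [ -56.40542831   71.13895804 -156.03545319]
```

```bash
cat > fit.py <<'E'
from kin import *
import json,os
S=[([-80.26,36.005,2.206,86.941,-1.547,57.084,-1.146],[.152,.632,.176]),([-68.1,25.1,10.4,89.,-4.8,66.3,-4.9],[.3056,.4997,.2854]),([-53.4,16.7,21.7,97.8,-6.7,66.6,-8.2],[.4188,.2837,.3171]),([-33.0,16.0,32.7,100.5,-9.5,66.2,-.1],[.4859,.0438,.3171])]
if os.path.exists('log.json'): S+=json.load(open('log.json'))
n=12
P0=np.zeros(12);P0[[2,5,8,11]]=[.34,.4,.4,.25]
def fk2(q,P):
    r=[Ro.identity()]
    for a,g,m in zip('zyzyzyz',sg,q): r.append(r[-1]*Ro.from_euler(a,g*m,degrees=True))
    return r[1].apply(P[:3])+r[3].apply(P[3:6])+r[5].apply(P[6:9])+r[6].apply(P[9:12]),r[7]*C
if __name__=='__main__':
  f=lambda P:np.concatenate([fk2(a,P)[0]-b for a,b in S])
  o=least_squares(lambda P:np.r_[f(P),3e-3*(P-P0)],P0); print(np.round(o.x,3),np.round(f(o.x)*1000,1)); np.save('P.npy',o.x)
E
python3 fit.py
```

```text
[-0.001 -0.014  0.264 -0.01  -0.04   0.562  0.002  0.013  0.385 -0.004
  0.013  0.338] [ 0.2 -0.1  0.  -0.2  0.1 -0.  -0.   0.1  0.   0.  -0.1 -0. ]
```

```bash
cat > ik.py <<'E'
from fit import *
P=np.load('P.npy')
def ik(pos,R,q0,q3=None):
    def f(q):
        p,r=fk2(q,P); e=np.r_[(p-pos)*20,(r.inv()*R).as_rotvec()*4]
        return np.r_[e, 1e-3*(q-q0)/50 if q3 is None else (q[2]-q3)*.3]
    q=np.clip(q0,LO+.1,HI-.1)
    o=least_squares(f,q,bounds=(LO,HI),x_scale=50); return o.x,np.abs(f(o.x)[:6]).max()
E
python3 - <<'E'
from ik import *
q=cur()[0]['joints']
def sweep(name,c,u,sxs,q1,q70):
  for sx in sxs:
    R=tgt(u,sx); pos=np.array(c)+R.apply([0,.019,0])
    for q3 in (-60,-40,-20,0,20,40,60):
        qq,e=ik(pos,R,np.array([q1-q3*.5,20,q3,100,-30,60,q70[sx]]),q3)
        print(name,u,sx,np.round(qq,0),'ERR' if e>.05 else '')
sweep('grasp',[.45,-.275,.04],-113,(1,-1),25,{1:20,-1:-150})
for u in (-60,-90,-120): sweep('place',[.534,.2225,.0985],u,(1,-1),-30,{1:20,-1:-150})
E
```

```text
grasp -113 1 [ 83.  68. -60. 101.  14.  49.   6.] 
grasp -113 1 [ 74.  58. -40. 103. -11.  46.  31.] 
grasp -113 1 [ 62.  53. -20. 104. -33.  50.  51.] 
grasp -113 1 [ 50.  52.  -0. 106. -48.  58.  66.] 
grasp -113 1 [ 37.  54.  20. 107. -60.  69.  77.] 
grasp -113 1 [ 26.  60.  40. 103. -63.  84.  81.] ERR
grasp -113 1 [ 17.  69.  60.  99. -63. 100.  85.] ERR
grasp -113 -1 [  84.   69.  -60.  100.   12.   49. -169.] ERR
grasp -113 -1 [  74.   58.  -40.  103.  -11.   46. -149.] 
grasp -113 -1 [  62.   53.  -20.  104.  -33.   50. -129.] 
grasp -113 -1 [  50.   52.   -0.  106.  -48.   58. -114.] 
grasp -113 -1 [  37.   54.   20.  107.  -60.   69. -103.] 
grasp -113 -1 [ 26.  60.  40. 103. -63.  84. -99.] ERR
grasp -113 -1 [ 17.  69.  60.  99. -63. 100. -95.] ERR
place -60 1 [ 26.  63. -60.  93.   9.  55.   6.] 
place -60 1 [ 17.  55. -40.  95. -13.  53.  27.] 
place -60 1 [  6.  50. -20.  96. -32.  57.  43.] 
place -60 1 [ -6.  49.   0.  98. -46.  65.  56.] 
place -60 1 [-17.  51.  20.  99. -57.  74.  67.] 
place -60 1 [-28.  56.  40.  97. -63.  87.  73.] ERR
place -60 1 [-38.  64.  60
[... 1343 characters left out ...]
ce -120 1 [  2.  37. -20. 119. -63.  19.  20.] ERR
place -120 1 [-12.  35.  -0. 117. -63.  30.  17.] ERR
place -120 1 [-28.  36.  20. 114. -63.  39.  14.] ERR
place -120 1 [-42.  39.  40. 112. -63.  48.  11.] ERR
place -120 1 [-55.  46.  59. 110. -63.  59.   8.] ERR
place -120 -1 [  38.   60.  -59.  118.  -31.   13. -169.] ERR
place -120 -1 [  20.   44.  -40.  121.  -63.   13. -152.] ERR
place -120 -1 [   2.   37.  -20.  119.  -63.   19. -160.] ERR
place -120 -1 [ -12.   35.   -0.  117.  -63.   30. -163.] ERR
place -120 -1 [ -28.   36.   20.  114.  -63.   39. -166.] ERR
place -120 -1 [ -42.   39.   40.  112.  -63.   48. -169.] ERR
place -120 -1 [ -54.   46.   59.  110.  -63.   60. -169.] ERR
```

```bash
python3 - <<'E'
from ik import *
delta([.46,-.15,.30],Ro.from_quat(cur()[2].as_quat()))
R=tgt(-113,1); R0=cur()[2]
rv=(R0.inv()*R).as_rotvec(degrees=True); print(rv)
delta([.42,-.34,.25],R)
E
```

```text
t 2.85 J [-3.300e+01  1.600e+01  3.270e+01  1.005e+02 -9.500e+00  6.620e+01
 -1.000e-01] F [0.7 0.5 0.3] w 0.094
pos [0.4859 0.0438 0.3171] rpy [-89.9  -0.1  -2.6]
dpos [-0.0172  0.0167 -0.1948] | 0.196 rot [0. 0. 0.] | 0.0
[44.38041675 19.38096353 -7.95636494]
t 2.85 J [-3.300e+01  1.600e+01  3.270e+01  1.005e+02 -9.500e+00  6.620e+01
 -1.000e-01] F [0.7 0.5 0.3] w 0.094
pos [0.4859 0.0438 0.3171] rpy [-89.9  -0.1  -2.6]
dpos [-0.0487  0.0662 -0.3865] | 0.395 rot [44.38 19.38 -7.96] | 49.1
```

```bash
python3 -m pendant '{"grip":[1,1,1,1,1],"delta_pos":[[-0.005,0,-0.05],[-0.01,0,-0.1],[-0.02,0.01,-0.15],[-0.025,0.02,-0.2],[-0.03,0.03,-0.25]],"rotation":[[7,3,-1],[14,6,-3],[21,9,-4],[28,12,-5],[34,15,-6]]}'
python3 -c "
from ik import *
delta([.42,-.34,.25],tgt(-113,1))"
```

```text
time_s: 3.35
position: [0.4506, -0.1709, 0.2941]
ee_rot: [-56.6, -1.6, -17.8]
contact_force: [1.5, -0.1, -0.3]
grip_width: 0.0942
t 3.35 J [ 18.7  26.4  35.3 102.4 -42.8  81.1  53. ] F [ 1.5 -0.1 -0.3] w 0.0942
pos [ 0.4506 -0.1709  0.2941] rpy [-56.6  -1.6 -17.8]
dpos [ 0.0213 -0.0565 -0.1668] | 0.177 rot [11.51  5.05 -2.1 ] | 12.7
```

```bash
python3 -m pendant '{"grip":[1,1,1,1,1],"delta_pos":[[0.005,-0.015,-0.045],[0.01,-0.03,-0.09],[0.015,-0.045,-0.13],[0.02,-0.056,-0.165],[0.02,-0.056,-0.165]],"rotation":[[3,1.5,-0.5],[6,2.5,-1],[9,4,-1.5],[11.5,5,-2],[11.5,5,-2]]}'
python3 -c "
from ik import *
delta([.42,-.34,.25],tgt(-113,1))
p=capture('wrist');save(p,'w1')
for l in ['measure_mid','measure_mouth','measure_nose']:
    print(l,[(np.round(d['xyz'],4).tolist(),round(d['p'],2)) for d in spot_point(p,l)])
p=capture('top');save(p,'t1')
for l in ['measure_mid','measure_mouth','measure_nose']:
    print(l,[(np.round(d['xyz'],4).tolist(),round(d['p'],2)) for d in spot_point(p,l)])
"
```

```text
time_s: 3.85
position: [0.4155, -0.3433, 0.2457]
ee_rot: [-45.1, 0.4, -23.4]
contact_force: [-0.4, -0.1, 0.2]
grip_width: 0.0938
t 3.85 J [ 43.4  45.1  32.8  85.3 -47.8  98.   64.3] F [-0.4 -0.1  0.2] w 0.0938
pos [ 0.4155 -0.3433  0.2457] rpy [-45.1   0.4 -23.4]
dpos [0.0027 0.0003 0.0065] | 0.007 rot [ 0.13 -0.58 -0.02] | 0.6
measure_mid [([0.4582, -0.2645, 0.0395], 0.66), ([0.3245, -0.2235, 0.0158], 0.53)]
measure_mouth [([0.4357, -0.3072, 0.0365], 0.95)]
measure_nose [([0.4671, -0.232, 0.0394], 0.86), ([0.3347, -0.204, 0.0145], 0.54)]
measure_mid [([0.3197, -0.2266, 0.0198], 0.79), ([0.4499, -0.2705, 0.0427], 0.77)]
measure_mouth [([0.3014, -0.2448, 0.0206], 0.95), ([0.4373, -0.3043, 0.0394], 0.83), ([0.6923, 0.2721, -0.0017], 0.23)]
measure_nose [([0.4692, -0.2317, 0.039], 0.83), ([0.337, -0.2048, 0.0196], 0.7), ([0.5328, 0.2247, 0.0003], 0.21)]
```

```bash
python3 - <<'E'
from ik import *
p=capture('wrist')
T=p['world_to_cam']
best=None
for d in trace(p,'measure_mid'):
    X=cloud(p,d['mask']); print(round(d['p'],2),len(X),np.round(np.median(X,0),3))
    if abs(np.median(X[:,1])+.27)<.04: best=X
X=best; print(np.percentile(X,[1,50,99],axis=0).round(3))
# fit cylinder radius 28 horizontal axis z=.04 using outer surface along straight part
o0=np.array([.4515,-.269])
def f(v):
    a=v[2];u=np.array([np.cos(a),np.sin(a)]);t=(Y[:,:2]-v[:2])@u;s=(Y[:,:2]-v[:2])@[-u[1],u[0]]
    return np.hypot(s,Y[:,2]-v[3])-.028
for it in range(3):
    v0=[*o0,np.radians(-113),.04]
    u=np.array([np.cos(v0[2]),np.sin(v0[2])]);t=(X[:,:2]-o0)@u
    Y=X[(t>-.013)&(t<.037)&(X[:,2]>.03)&(X[:,2]<.08)]
    o=least_squares(f,v0,loss='soft_l1',f_scale=.002)
a=o.x[2];u=np.array([np.cos(a),np.sin(a)]);n=np.array([-u[1],u[0]])
t=(X[:,:2]-o.x[:2])@u
print(len(Y),o.x,np.degrees(a),'rms',np.std(f(o.x)),'t range',np.percentile(t,[.5,99.5]),'lateral of o0',(o.x[:2]-o0)@n,(o.x[:2]-o0)@u)
E
```

```text
0.8 2569 [ 0.449 -0.285  0.061]
[[ 0.417 -0.315  0.013]
 [ 0.449 -0.285  0.061]
 [ 0.482 -0.238  0.068]]
1658 [ 0.79457454  0.61186597 -1.94009935  0.03899507] -111.15950474704307 rms 0.0006701965142972149 t range [0.90829745 0.98594255] lateral of o0 0.001981903811023897 -0.9453153253834337
```

View pics/w1.png

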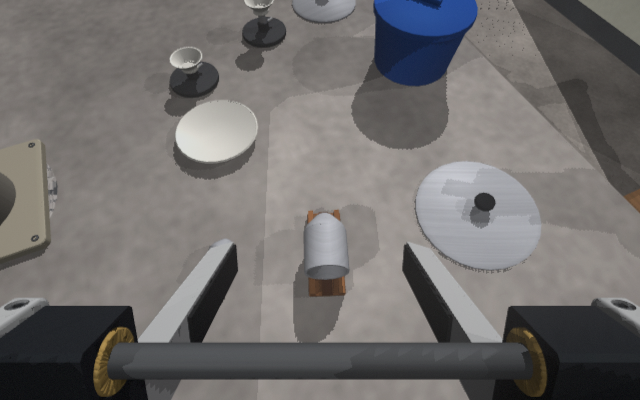

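```bash
python3 - <<'E'
from ik import *
R=tgt(-112,1); c=np.array([.451,-.275,.04]); y=R.apply([0,1,0])
for b in (.09,0):
    delta(c+y*(.019-b),R)
q=cur()[0]['joints']
print(np.round(fk2(q,P)[0],3))
for b in (.09,.05,0):
    q,e=ik(c+y*(.019-b),R,q); print(np.round(q,1),e)
E
```

```text
t 4.35 J [ 42.8  44.5  32.7  85.5 -47.8  98.   64.3] F [ 0.4 -0.  -0.1] w 0.0938
pos [ 0.42   -0.3371  0.2514] rpy [-45.   -0.  -22.8]
dpos [ 0.0052  0.1275 -0.1004] | 0.162 rot [ 0.03 -0.55  0.59] | 0.8
t 4.35 J [ 42.8  44.5  32.7  85.5 -47.8  98.   64.3] F [ 0.4 -0.  -0.1] w 0.0938
pos [ 0.42   -0.3371  0.2514] rpy [-45.   -0.  -22.8]
dpos [ 0.0042  0.2175 -0.1004] | 0.24 rot [ 0.03 -0.55  0.59] | 0.8
[ 0.406 -0.391  0.245]
[ 38.   52.1  28.8  99.4 -54.7  81.2  75.1] 1.8763247572328728e-07
[ 36.1  53.5  27.4 102.6 -57.5  77.4  77. ] 4.829282632123899e-08
[ 33.9  55.6  25.4 106.1 -61.5  72.9  79.7] 6.422718790144444e-08
```

```bash
python3 -m pendant '{"grip":[1,1,1,1,1],"delta_pos":[[0.003,0.01,-0.045],[0.005,0.04,-0.08],[0.005,0.08,-0.1],[0.005,0.127,-0.1],[0.005,0.127,-0.1]],"rotation":[[0,0,0],[0,-0.5,0.5],[0,-0.5,0.5],[0,-0.5,0.5],[0,-0.5,0.5]]}'
python3 - <<'E'
from ik import *
R=tgt(-112,1); c=np.array([.451,-.275,.04]); y=R.apply([0,1,0])
for b in (.09,0):
    delta(c+y*(.019-b),R)
json.dump([([42.8,44.5,32.7,85.5,-47.8,98.,64.3],[.42,-.3371,.2514]),([18.7,26.4,35.3,102.4,-42.8,81.1,53.],[.4506,-.1709,.2941]),(cur()[0]['joints'].tolist(),cur()[1].tolist())],open('log.json','w'))
E
python3 fit.py
```

```text
time_s: 4.85
position: [0.4332, -0.3143, 0.0882]
ee_rot: [-44.5, 0.3, -21.8]
contact_force: [-0.2, 0.7, -0.4]
grip_width: 0.094
t 4.85 J [ 42.4  55.8  28.7  92.  -52.8  85.2  74.4] F [-0.2  0.7 -0.4] w 0.094
pos [ 0.4332 -0.3143  0.0882] rpy [-44.5   0.3 -21.8]
dpos [ 0.0018 -0.0065 -0.0036] | 0.008 rot [-0.47 -0.1  -0.34] | 0.6
t 4.85 J [ 42.4  55.8  28.7  92.  -52.8  85.2  74.4] F [-0.2  0.7 -0.4] w 0.094
pos [ 0.4332 -0.3143  0.0882] rpy [-44.5   0.3 -21.8]
dpos [ 0.0023  0.0835 -0.0043] | 0.084 rot [-0.47 -0.1  -0.34] | 0.6
[-0.    -0.013  0.335 -0.001 -0.014  0.56  -0.002 -0.     0.383  0.002
 -0.     0.407] [ 0.1  0.   0.  -0.2  0.  -0.   0.2  0.2  0.5 -0.4 -0.3 -0.4 -0.2  0.1
  0.1  0.4 -0.1 -0.2  0.1 -0.   0. ]
```

```bash
python3 - <<'E'
from ik import *
q=cur()[0]['joints'];print(np.round(fk2(q,P)[0],4))
c=np.array([.451,-.275,.04]);R=tgt(-112,1);y=R.apply([0,1,0])
q,e=ik(c+y*.019,R,q);print('grasp',np.round(q,1),e)
# lift then yaw transfer, half turn
R2=tgt(-112,1)
for z,az in [(.25,0)]:
    q,e=ik(c+[0,0,.2]+y*.019,R2,q);print('lift',np.round(q,1),e)
for u in (-112,-100,-85,-60,-40):
  for k in (0,90,180):
    R3=tgt(u,1)*Ro.from_rotvec([0,k,0],degrees=True); y3=R3.apply([0,1,0])
    out=[]
    for sgn in (1,-1):
        R3=tgt(u,1)*Ro.from_rotvec([0,sgn*k,0],degrees=True)
        qq,e=ik(np.array([.534,.2225,.2])+y3*.019,R3,q+[-45,0,0,0,0,0,-sgn*k]); out.append((np.round(qq,0).tolist(),round(e,2)))
    print(u,k,out)
E
```

```text
[ 0.4333 -0.3143  0.0882]
grasp [ 38.7  58.8  26.4  98.3 -58.2  77.1  78.5] 1.0456334478825546e-07
lift [ 35.8  42.6  31.5  94.2 -50.4  90.5  64.2] 1.173281419797334e-07
-112 0 [([34.0, 37.0, -49.0, 125.0, -63.0, 14.0, 34.0], np.float64(0.0)), ([34.0, 37.0, -49.0, 125.0, -63.0, 14.0, 34.0], np.float64(0.0))]
-112 90 [([34.0, 37.0, -49.0, 125.0, -63.0, 14.0, -56.0], np.float64(0.0)), ([34.0, 37.0, -49.0, 125.0, -63.0, 14.0, 124.0], np.float64(0.0))]
-112 180 [([34.0, 37.0, -49.0, 125.0, -63.0, 14.0, -146.0], np.float64(0.0)), ([39.0, 42.0, -60.0, 122.0, -17.0, 13.0, 169.0], np.float64(0.17))]
-100 0 [([13.0, 33.0, -16.0, 118.0, -63.0, 40.0, 44.0], np.float64(0.0)), ([13.0, 33.0, -16.0, 118.0, -63.0, 40.0, 44.0], np.float64(0.0))]
-100 90 [([13.0, 33.0, -16.0, 118.0, -63.0, 40.0, -46.0], np.float64(0.0)), ([13.0, 33.0, -16.0, 118.0, -63.0, 40.0, 134.0], np.float64(0.0))]
-100 180 [([13.0, 33.0, -16.0, 118.0, -63.0, 40.0, -136.0], np.float64(0.0)), ([41.0, 47.0, -63.0, 117.0, -5.0, 22.0, 169.0], np.float64(0.0))]
-85 0 [([-10.0, 38.0, 19.0, 108.0, -63.0, 68.0, 54.0], np.float64(0.0)), (
[... 486 characters left out ...]
-60 90 [([-17.0, 48.0, 28.0, 89.0, -53.0, 88.0, -29.0], np.float64(0.0)), ([-17.0, 48.0, 28.0, 89.0, -53.0, 88.0, 151.0], np.float64(0.0))]
-60 180 [([-17.0, 48.0, 28.0, 89.0, -53.0, 88.0, -119.0], np.float64(0.0)), ([30.0, 61.0, -71.0, 88.0, 17.0, 67.0, 169.0], np.float64(0.48))]
-40 0 [([-18.0, 53.0, 25.0, 75.0, -44.0, 98.0, 66.0], np.float64(0.0)), ([-18.0, 53.0, 25.0, 75.0, -44.0, 98.0, 66.0], np.float64(0.0))]
-40 90 [([-18.0, 53.0, 25.0, 75.0, -44.0, 98.0, -24.0], np.float64(0.0)), ([-18.0, 53.0, 25.0, 75.0, -44.0, 98.0, 156.0], np.float64(0.0))]
-40 180 [([-18.0, 53.0, 25.0, 75.0, -44.0, 98.0, -114.0], np.float64(0.0)), ([20.0, 63.0, -71.0, 77.0, 22.0, 84.0, 169.0], np.float64(1.23))]
```

```bash
python3 -m pendant '{"grip":[1,1,1,1,1],"delta_pos":[[0.002,0.03,-0.004],[0.002,0.055,-0.004],[0.002,0.075,-0.004],[0.002,0.083,-0.004],[0.002,0.083,-0.004]],"rotation":[[-0.5,0,-0.3],[-0.5,0,-0.3],[-0.5,0,-0.3],[-0.5,0,-0.3],[-0.5,0,-0.3]]}'
python3 - <<'E'
from ik import *
R=tgt(-112,1); c=np.array([.451,-.275,.04]); y=R.apply([0,1,0])
delta(c+y*.019,R)
p=capture('wrist');save(p,'w2')
E
```

```text
time_s: 5.35
position: [0.4561, -0.2621, 0.0274]
ee_rot: [-45.0, 0.1, -22.0]
contact_force: [0.5, -0.1, 0.7]
grip_width: 0.0941
t 5.35 J [ 38.9  58.6  25.9  98.3 -57.9  76.8  78.1] F [ 0.5 -0.1  0.7] w 0.0941
pos [ 0.4561 -0.2621  0.0274] rpy [-45.    0.1 -22. ]
dpos [ 0.0001  0.0003 -0.0009] | 0.001 rot [ 0.01 -0.04 -0.08] | 0.1
```

View w2.

View pics/w2.png

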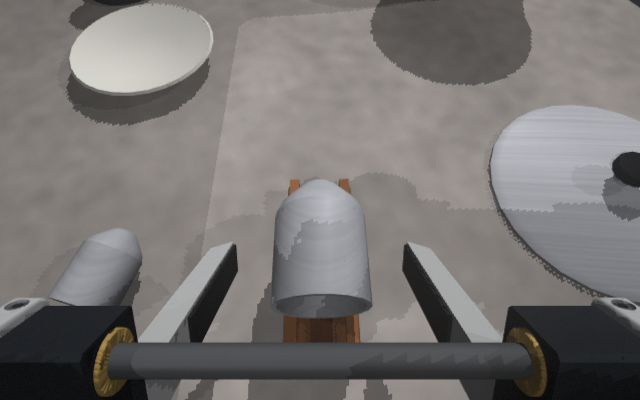

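The measure (≈(322,245)) is centred and square between the fingers, with the jaws at columns 235 and 405. I close on it now.

```bash
python3 -m pendant '{"grip":[-1,-1,-1,-1,-1],"delta_pos":[[0,0,0],[0,0,0],[0,0,0],[0,0,0],[0,0,0]],"rotation":[[0,0,0],[0,0,0],[0,0,0],[0,0,0],[0,0,0]]}' 30
python3 -c "
from h import *
s,p,R=cur(); print(R.inv().apply([0,0,.15]))
delta(p+[0,0,.15],R)"
```

```text
time_s: 5.9
position: [0.4558, -0.2635, 0.0278]
ee_rot: [-45.1, 0.0, -22.0]
contact_force: [-0.6, -0.6, 0.4]
grip_width: 0.0574
[-9.19627530e-05 -1.06227493e-01  1.05904256e-01]
t 5.9 J [ 39.   58.6  26.   98.2 -57.9  76.8  78.1] F [-0.6 -0.6  0.4] w 0.0574
pos [ 0.4558 -0.2635  0.0278] rpy [-45.1   0.  -22. ]
dpos [-1.000e-04 -1.062e-01  1.059e-01] | 0.15 rot [0. 0. 0.] | 0.0
```

```bash
python3 -m pendant '{"grip":[-1,-1,-1,-1,-1],"delta_pos":[[0,0,0],[0,-0.004,0.004],[0,-0.02,0.02],[0,-0.045,0.045],[0,-0.07,0.07]],"rotation":[[0,0,0],[0,0,0],[0,0,0],[0,0,0],[0,0,0]]}'
python3 - <<'E'
from ik import *
s,p,R=cur()
delta(p,R); pp=capture('wrist');save(pp,'w3')
R3=tgt(-95,1); y=R3.apply([0,1,0]); g=np.array([.52,-.12,.26]); delta(g+.019*y,R3)
E
```

```text
time_s: 6.4
position: [0.4554, -0.2633, 0.1274]
ee_rot: [-45.1, 0.1, -22.1]
contact_force: [-0.3, -0.6, -1.5]
grip_width: 0.053
t 6.4 J [ 37.4  50.   28.7  97.5 -53.6  83.   71.4] F [-0.3 -0.6 -1.5] w 0.053
pos [ 0.4554 -0.2633  0.1274] rpy [-45.1   0.1 -22.1]
dpos [0. 0. 0.] | 0.0 rot [0. 0. 0.] | 0.0
t 6.45 J [ 37.4  49.6  28.9  97.3 -53.6  83.3  71.3] F [1.  0.  2.3] w 0.0527
pos [ 0.457  -0.2652  0.133 ] rpy [-45.2  -0.3 -22.1]
dpos [0.0005 0.04   0.2014] | 0.205 rot [  0.24 -11.87  12.25] | 17.1
```

View pics/w3.png

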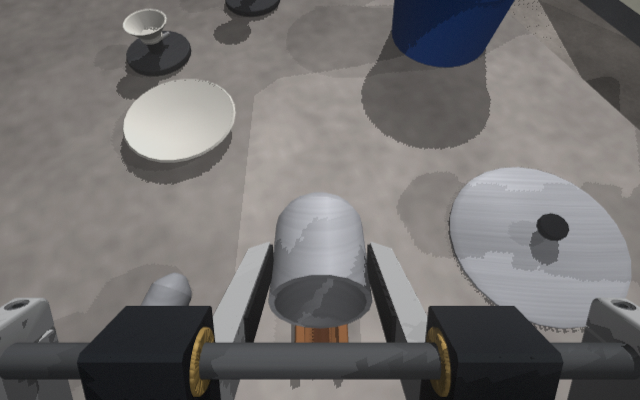

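```bash
python3 - <<'E'
from ik import *
for i in range(2):
    p=capture('wrist'); s,pp,R=cur(); print(s['grip_width'],s['contact_force'],s['time_s'])
save(p,'w4')
out={}
for l in ['measure_mid','measure_mouth','measure_nose']:
    for d in spot_point(p,l)[:2]:
        print(l,round(d['p'],2),np.round(d['xyz'],4),'tool',np.round(R.inv().apply(np.array(d['xyz'])-pp)*1000,1))
E
```

```text
0.05305758807541884 [ 0.19551381 -0.12543979 -3.02499272] 6.5
0.05258412976979036 [ 0.10787046  0.05320761 -2.26414945] 6.55
measure_mid 0.88 [ 0.4592 -0.27    0.1377] tool [ 4.6 -9.4  3.9]
measure_mid 0.77 [ 0.3206 -0.2248  0.0172] tool [-141.2   68.8  -87.8]
measure_mouth 0.83 [ 0.4367 -0.3058  0.1457] tool [ -2.8 -44.4 -20. ]
measure_nose 0.85 [ 0.4683 -0.2396  0.1227] tool [ 1.6 23.5 15.8]
measure_nose 0.64 [ 0.3339 -0.2039  0.015 ] tool [-136.7   87.5  -72. ]
```

View pics/w4.png

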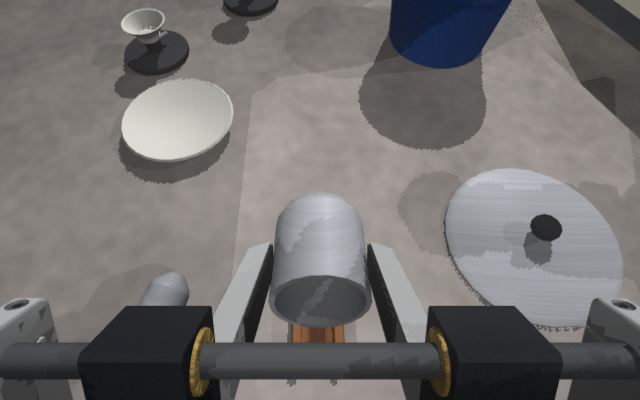

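```bash
cat > cyl.py <<'E'
from ik import *
def cylfit(cam,c0,a0,ret=False):
    p=capture(cam); s,pp,R=cur()
    for d in trace(p,'measure_mid'):
        X=cloud(p,d['mask']); 
        if len(X)<60 or np.linalg.norm(np.median(X,0)-c0)>.06: continue
        a0=np.array(a0)/np.linalg.norm(a0); e1=np.cross(a0,[.3,.5,.81]);e1/=np.linalg.norm(e1);e2=np.cross(a0,e1)
        def par(v):
            a=a0+v[2]*e1+v[3]*e2; a/=np.linalg.norm(a); return c0+v[0]*e1+v[1]*e2,a
        X=X[np.linalg.norm(X-c0,axis=1)<.06]
        Y=X
        v=np.zeros(4)
        for it in range(4):
            def f(v):
                c,a=par(v); D=Y-c; t=D@a; return np.linalg.norm(D-np.outer(t,a),axis=1)-.028
            v=least_squares(f,v,loss='soft_l1',f_scale=.0015).x
            c,a=par(v); D=X-c;t=D@a; r=np.linalg.norm(D-np.outer(t,a),axis=1)
            tt=np.percentile(t[np.abs(r-.028)<.004],99)  # mouth end
            Y=X[(t>tt-.052)&(t<tt)&(np.abs(r-.028)<.006)]
        print(cam,round(d['p'],2),'n',len(X),len(Y),'rms mm',round(np.std(f(v))*1e3,2),'mouth t',round(tt,4),'tmin',round(np.percentile(t,.5),4))
        mid=c+a*(tt-.04)
        print('  axis',np.round(a,3),'el',round(np.degrees(np.arcsin(a[2])),1),'tool',np.round(R.inv().apply(a),3),'mid',np.round(mid,4),'midtool(from TCP)',np.round(R.inv().apply(mid-pp)*1000,1))
        return mid,a
E
python3 - <<'E'
from cyl import *
for cam in ['wrist','side']:
    cylfit(cam,np.array([.455,-.27,.14]),[-.37,-.88,.28])
E
```

```text
wrist 0.79 n 11426 10769 rms mm 1.05 mouth t 0.0409 tmin -0.0202
  axis [-0.341 -0.884  0.319] el 18.6 tool [ 0.014 -0.895 -0.445] mid [ 0.452  -0.2723  0.1319] midtool(from TCP) [  0.3 -11.6  -2.8]
side 0.9 n 592 312 rms mm 1.18 mouth t 0.0376 tmin -0.041
  axis [-0.341 -0.895  0.288] el 16.7 tool [ 0.019 -0.88  -0.474] mid [ 0.4528 -0.2694  0.1305] midtool(from TCP) [-0.1 -8.5 -1.5]
```

```bash
cat > wp.py <<'E'
from ik import *
W=[((.47,-.17,.27),-105,35,42),((.50,-.05,.28),-93,70,38),((.51,.07,.28),-80,105,34),((.53,.17,.26),-68,140,30),((.534,.2225,.22),-60,180,27.5)]
def pose(w):
    g,u,k,el=w; R=tgt(u,1,el=el)*Ro.from_rotvec([0,k,0],degrees=True); return np.array(g)+R.apply([0,.019,0]),R
if __name__=='__main__':
    q=cur()[0]['joints'];Rp=cur()[2]
    for w in W:
        p,R=pose(w); q,e=ik(p,R,q); print(np.round(q,0),round(e,3),round(np.degrees((Rp.inv()*R).magnitude()),1)); Rp=R
    delta(*pose(W[0]))
E
python3 wp.py
```

```text
[ 20.  37.  39. 100. -51.  89.  28.] 0.0 30.3
[ -0.  36.  46. 101. -51.  89.  -9.] 0.0 27.2
[-20.  37.  52. 100. -52.  89. -45.] 0.0 25.9
[-34.  43.  58.  95. -55.  91. -80.] 0.0 25.9
[ -41.   50.   64.   93.  -60.   93. -115.] 0.0 33.3
t 6.9 J [ 37.5  50.2  28.7  97.6 -53.7  83.   71.5] F [-0.1 -0.3 -2.9] w 0.0533
pos [ 0.4556 -0.2629  0.1257] rpy [-45.    0.1 -22. ]
dpos [-0.0234 -0.0185  0.1656] | 0.168 rot [-4.29 29.76  3.67] | 30.3
```

```bash
python3 -m pendant '{"grip":[-1,-1,-1,-1,-1],"delta_pos":[[0,0,0.005],[-0.003,-0.005,0.03],[-0.01,-0.01,0.07],[-0.018,-0.015,0.115],[-0.023,-0.018,0.16]],"rotation":[[0,0,0],[-1,7,1],[-2,14,2],[-3,22,3],[-4,30,4]]}' 50
python3 - <<'E'
from wp import *
delta(*pose(W[1]))
E
```

```text
time_s: 7.4
position: [0.4719, -0.1599, 0.2528]
ee_rot: [-53.5, 23.3, -42.7]
contact_force: [1.0, -0.0, -1.9]
grip_width: 0.0523
t 7.4 J [ 20.   37.8  39.1 100.2 -50.8  90.   28.3] F [ 1.  -0.  -1.9] w 0.0523
pos [ 0.4719 -0.1599  0.2528] rpy [-53.5  23.3 -42.7]
dpos [-0.0612  0.0752  0.0796] | 0.126 rot [-8.69 25.15  1.  ] | 26.6
```

```bash
python3 -m pendant '{"grip":[-1,-1,-1,-1,-1],"delta_pos":[[-0.012,0.015,0.016],[-0.025,0.03,0.032],[-0.037,0.045,0.048],[-0.05,0.06,0.064],[-0.061,0.075,0.08]],"rotation":[[-1.7,5,0.2],[-3.5,10,0.4],[-5.2,15,0.6],[-7,20,0.8],[-8.7,25,1]]}'
python3 - <<'E'
from wp import *
delta(*pose(W[2]))
E
```

```text
time_s: 7.9
position: [0.5008, -0.0366, 0.2657]
ee_rot: [-75.1, 35.4, -68.2]
contact_force: [-0.2, 0.2, -1.9]
grip_width: 0.0519
t 7.9 J [ -0.5  35.5  45.6 101.2 -51.1  88.6  -9.3] F [-0.2  0.2 -1.9] w 0.0519
pos [ 0.5008 -0.0366  0.2657] rpy [-75.1  35.4 -68.2]
dpos [-0.0856  0.0734  0.0325] | 0.117 rot [-7.76 24.38 -3.7 ] | 25.9
```

```bash
python3 -m pendant '{"grip":[-1,-1,-1,-1,-1],"delta_pos":[[-0.017,0.015,0.006],[-0.034,0.03,0.013],[-0.051,0.045,0.02],[-0.068,0.06,0.026],[-0.086,0.073,0.033]],"rotation":[[-1.6,5,-0.7],[-3.2,10,-1.5],[-4.7,15,-2.2],[-6.3,20,-3],[-7.8,24.4,-3.7]]}'
python3 - <<'E'
from wp import *
delta(*pose(W[3]))
E
```

```text
time_s: 8.4
position: [0.5078, 0.0824, 0.2648]
ee_rot: [-100.2, 32.7, -98.2]
contact_force: [0.5, 0.3, -1.6]
grip_width: 0.0523
t 8.4 J [-19.6  36.5  51.7 100.1 -51.8  88.5 -45.9] F [ 0.5  0.3 -1.6] w 0.0523
pos [0.5078 0.0824 0.2648] rpy [-100.2   32.7  -98.2]
dpos [-0.0711  0.0689  0.0173] | 0.1 rot [-3.05 24.57 -6.79] | 25.7
```

```bash
python3 -m pendant '{"grip":[-1,-1,-1,-1,-1],"delta_pos":[[-0.014,0.014,0.003],[-0.028,0.028,0.007],[-0.043,0.042,0.01],[-0.057,0.055,0.014],[-0.071,0.069,0.017]],"rotation":[[-0.6,5,-1.4],[-1.2,10,-2.7],[-1.8,15,-4],[-2.4,20,-5.4],[-3,24.5,-6.8]]}'
python3 - <<'E'
from wp import *
delta(*pose(W[4]))
E
```

```text
time_s: 8.9
position: [0.5256, 0.1803, 0.2433]
ee_rot: [-113.9, 18.6, -122.1]
contact_force: [0.6, 0.2, -1.7]
grip_width: 0.0519
t 8.9 J [-33.6  42.3  56.8  95.  -54.8  90.1 -80.5] F [ 0.6  0.2 -1.7] w 0.0519
pos [0.5256 0.1803 0.2433] rpy [-113.9   18.6 -122.1]
dpos [-0.0291  0.0571  0.0001] | 0.064 rot [ 1.08 32.85 -4.46] | 33.2
```

```bash
python3 -m pendant '{"grip":[-1,-1,-1,-1,-1],"delta_pos":[[-0.006,0.011,0],[-0.012,0.023,0],[-0.018,0.034,0],[-0.024,0.045,0],[-0.029,0.057,0]],"rotation":[[0.2,6.6,-0.9],[0.4,13.2,-1.8],[0.6,19.8,-2.7],[0.8,26.4,-3.6],[1,32.8,-4.5]]}'
python3 - <<'E'
from cyl import *
from wp import *
delta(*pose(W[4]))
for cam in ['side','top','wrist']:
    p=capture(cam); save(p,cam+'5')
    for l in ['measure_mid','measure_mouth','measure_nose']:
        print(cam,l,[(np.round(d['xyz'],3).tolist(),round(d['p'],2)) for d in spot_point(p,l)[:2]])
cylfit('side',np.array([.534,.222,.22]),[0,0,1])
cylfit('wrist',np.array([.534,.222,.22]),[0,0,1])
E
```

```text
time_s: 9.4
position: [0.5288, 0.2312, 0.2028]
ee_rot: [-117.6, -0.2, -150.1]
contact_force: [0.3, -0.1, -1.4]
grip_width: 0.052
t 9.4 J [ -40.9   49.4   61.9   93.   -59.    91.9 -115.6] F [ 0.3 -0.1 -1.4] w 0.052
pos [0.5288 0.2312 0.2028] rpy [-117.6   -0.2 -150.1]
dpos [-0.0001 -0.001   0.001 ] | 0.001 rot [ 0.12 -0.19  0.15] | 0.3
side measure_mid [([0.535, 0.227, 0.211], 0.73), ([0.321, -0.226, 0.018], 0.62)]
side measure_mouth [([0.532, 0.237, 0.257], 0.86), ([0.304, -0.25, 0.022], 0.81)]
side measure_nose [([0.536, 0.225, 0.171], 0.89), ([0.334, -0.202, 0.018], 0.53)]
top measure_mid [([0.32, -0.225, 0.02], 0.92), ([0.531, 0.224, 0.211], 0.75)]
top measure_mouth [([0.531, 0.232, 0.254], 0.76), ([0.302, -0.245, 0.022], 0.74)]
top measure_nose [([0.537, 0.222, 0.172], 0.84), ([0.338, -0.205, 0.021], 0.68)]
wrist measure_mid [([0.538, 0.227, 0.214], 0.63)]
wrist measure_mouth [([0.527, 0.229, 0.249], 0.7)]
wrist measure_nose [([0.534, 0.216, 0.173], 0.66)]
side 0.69 n 1689 1544 rms mm 1.14 mouth t 0.0328 tmin -0.0306
  axis [-0.085  0.12   0.989] el 81.5 tool [ 0.014 -0.809 -0.588] mid [0.5327 0.2242 0.2129] midtool(from TCP) [  0.1 -11.3   1.4]
wrist 0.72 n 11520 10687 rms mm 1.12 mouth t 0.033 tmin -0.0301
  axis [-0.049  0.06   0.997] el 85.6 tool [ 0.013 -0.849 -0.529] mid [0.5328 0.2239 0.213 ] midtool(from TCP) [  0.1 -11.8   1.6]
```

```bash
python3 -c "
import cv2,numpy as np
a=[cv2.imread('pics/%s5.png'%c) for c in ('side','wrist')]
s=cv2.resize(a[0][150:350,180:400],(440,400)); w=cv2.resize(a[1],(480,300))
o=np.zeros((400,800,3),np.uint8); o[:,:440]=s; o[:225,440:]=cv2.resize(w,(360,225)); cv2.imwrite('pics/c5.png',o)"
```

```text
(no output)
```

View pics/c5.png

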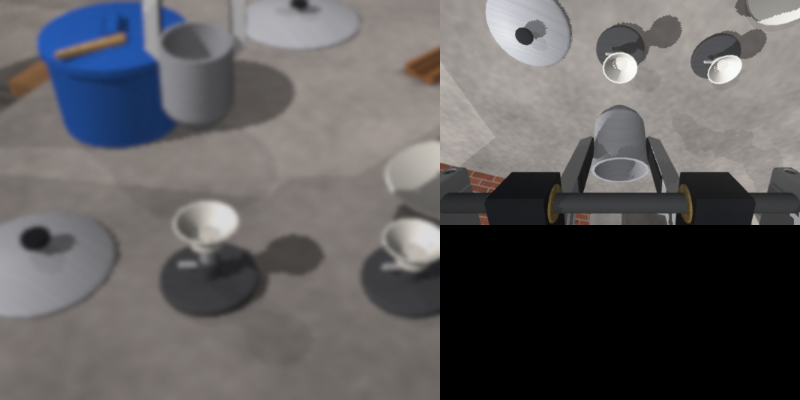

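```bash
python3 - <<'E'
from ik import *
R=tgt(-60,-1,el=34); m=np.array([.0001,-.0116,.0015])
for z in (.125,.105):
    t=np.array([.534,.2225,z])-R.apply(m); delta(t,R); print(np.round(ik(t,R,cur()[0]['joints'])[0],1))
E
```

```text
t 10.2 J [ -40.8   49.3   62.    92.9  -59.    91.9 -115.2] F [ 0.2 -0.8 -2.5] w 0.0517
pos [0.5295 0.23   0.2033] rpy [-117.6   -0.  -149.9]
dpos [-0.0003  0.0767  0.0412] | 0.087 rot [-6.44  0.06  0.06] | 6.4
[ -32.6   55.    51.3   95.   -63.    87.8 -108.7]
t 10.2 J [ -40.8   49.3   62.    92.9  -59.    91.9 -115.2] F [ 0.2 -0.8 -2.5] w 0.0517
pos [0.5295 0.23   0.2033] rpy [-117.6   -0.  -149.9]
dpos [-0.0003  0.0944  0.0504] | 0.107 rot [-6.44  0.06  0.06] | 6.4
[ -31.3   55.6   48.3   95.5  -63.    85.1 -108.2]
```

```bash
python3 - <<'E'
from ik import *
m=np.array([.0001,-.0116,.0015])
for u in (-50,-40,-30):
    R=tgt(u,-1,el=34); q=cur()[0]['joints']
    for z in (.2,.15,.125,.105,.09):
        t=np.array([.534,.2225,z])-R.apply(m); q,e=ik(t,R,q); print(u,z,np.round(q,1))
R=tgt(-35,-1,el=34);delta(np.array([.534,.2225,.16])-R.apply(m),R)
E
```

```text
-50 0.2 [ -34.5   53.1   56.    86.2  -57.5   98.3 -108. ]
-50 0.15 [ -34.    56.4   54.6   88.4  -59.6   94.9 -104.9]
-50 0.125 [ -33.7   58.2   53.7   89.3  -60.7   93.3 -103.5]
-50 0.105 [ -33.5   59.6   53.1   89.8  -61.7   92.  -102.4]
-50 0.09 [ -33.3   60.7   52.6   90.2  -62.4   91.1 -101.6]
-40 0.2 [ -34.3   54.6   54.3   80.7  -53.8  101.  -103.6]
-40 0.15 [ -34.    57.8   53.1   82.9  -55.6   97.3 -100.9]
-40 0.125 [-33.8  59.5  52.4  83.8 -56.6  95.6 -99.6]
-40 0.105 [-33.6  60.9  51.8  84.3 -57.4  94.3 -98.6]
-40 0.09 [-33.5  61.9  51.3  84.7 -58.1  93.3 -97.9]
-30 0.2 [-34.5  56.1  52.9  75.5 -50.  103.4 -98.8]
-30 0.15 [-34.4  59.1  51.8  77.8 -51.6  99.5 -96.5]
-30 0.125 [-34.2  60.7  51.2  78.7 -52.5  97.7 -95.4]
-30 0.105 [-34.1  62.   50.7  79.3 -53.3  96.3 -94.6]
-30 0.09 [-34.   63.1  50.3  79.6 -53.9  95.3 -94. ]
t 10.2 J [ -40.8   49.3   62.    92.9  -59.    91.9 -115.2] F [ 0.2 -0.8 -2.5] w 0.0517
pos [0.5295 0.23   0.2033] rpy [-117.6   -0.  -149.9]
dpos [0.003  0.0454 0.0256] | 0.052 rot [ -6.33 -21.43 -12.74] | 25.7
```

```bash
python3 -m pendant '{"grip":[-1,-1,-1,-1,-1],"delta_pos":[[0.001,0.01,0.005],[0.001,0.02,0.01],[0.002,0.03,0.016],[0.003,0.04,0.022],[0.003,0.045,0.0256]],"rotation":[[-1.3,-4.3,-2.5],[-2.5,-8.6,-5.1],[-3.8,-12.9,-7.6],[-5,-17.1,-10.2],[-6.3,-21.4,-12.7]]}'
python3 - <<'E'
from cyl import *
m=np.array([.0001,-.0116,.0015]);R=tgt(-35,-1,el=34);delta(np.array([.534,.2225,.125])-R.apply(m),R)
for c in('side','wrist'):cylfit(c,np.array([.534,.222,.16]),[0,0,1])
for c in('side','wrist'):
    p=capture(c);save(p,c+'6')
    print([[(np.round(d['xyz'],3).tolist(),round(d['p'],2)) for d in spot_point(p,l)[:1]] for l in ('measure_mouth','measure_nose')], [(np.round(d['xyz'],4).tolist(),round(d['p'],2)) for d in spot_point(p,'stand')[:2]])
E
```

```text
time_s: 10.7
position: [0.5276, 0.2267, 0.1505]
ee_rot: [-124.1, -0.0, -124.9]
contact_force: [0.7, -0.1, -2.2]
grip_width: 0.0522
t 10.7 J [-33.9  57.7  52.   79.8 -52.9  98.9 -99.4] F [ 0.7 -0.1 -2.2] w 0.0522
pos [0.5276 0.2267 0.1505] rpy [-124.1   -0.  -124.9]
dpos [-0.0004  0.0285  0.0191] | 0.034 rot [0.05 0.1  0.08] | 0.1
side 0.87 n 1615 1443 rms mm 1.19 mouth t 0.0389 tmin -0.0325
  axis [-0.027  0.024  0.999] el 87.9 tool [-0.005 -0.807 -0.59 ] mid [0.5334 0.2221 0.1589] midtool(from TCP) [  1.5 -12.5   0.6]
[[([0.305, -0.248, 0.02], 0.73)], [([0.536, 0.224, 0.122], 0.7)]] [([0.533, 0.2188, 0.0007], 0.69), ([0.3692, 0.1387, 0.0014], 0.58)]
[[([0.527, 0.226, 0.196], 0.58)], [([0.534, 0.223, 0.122], 0.56)]] [([0.5342, 0.2225, -0.0029], 0.64), ([0.3728, 0.1458, 0.0047], 0.57)]
```

```bash
python3 - <<'E'
from ik import *
m=np.array([.0005,-.0120,.0010]);R=tgt(-35,-1,el=36);delta(np.array([.534,.2225,.104])-R.apply(m),R)
print(cur()[2].inv().apply([0,0,-.01]))
E
```

```text
t 11.3 J [-34.   57.5  52.1  79.9 -53.   98.9 -99.5] F [ 0.3 -0.  -2.1] w 0.0518
pos [0.5278 0.2269 0.1519] rpy [-123.9    0.  -125.1]
dpos [-0.0004  0.0475  0.0317] | 0.057 rot [-2.06 -0.04 -0.07] | 2.1
[6.58275974e-06 8.29587238e-03 5.58376737e-03]
```

```bash
python3 -m pendant '{"grip":[-1,-1,-1,-1,-1],"delta_pos":[[0,0.015,0.01],[0,0.027,0.018],[0,0.038,0.0255],[0,0.044,0.0295],[0,0.0475,0.0317]],"rotation":[[-0.5,0,0],[-1,0,0],[-2,0,0],[-2,0,0],[-2,0,0]]}'
python3 - <<'E'
from cyl import *
m=np.array([.0005,-.0120,.0010]);R=tgt(-35,-1,el=36);delta(np.array([.534,.2225,.1])-R.apply(m),R)
p=capture('side');save(p,'side7'); im=cv2.resize(p['image'][200:320,220:350,::-1],(780,600),interpolation=cv2.INTER_CUBIC); cv2.imwrite('pics/s7.png',im)
cylfit('side',np.array([.534,.222,.105]),[0,0,1])
X=cloud(p,np.ones((400,640),bool)); print(cur()[2].inv().apply([0,0,-.01]))
E
```

```text
time_s: 11.8
position: [0.5272, 0.2267, 0.0932]
ee_rot: [-126.0, -0.1, -125.1]
contact_force: [-0.9, -0.8, -1.6]
grip_width: 0.0523
t 11.8 J [-32.2  62.3  49.7  80.4 -55.3  96.6 -97. ] F [-0.9 -0.8 -1.6] w 0.0523
pos [0.5272 0.2267 0.0932] rpy [-1.260e+02 -1.000e-01 -1.251e+02]
dpos [-0.001   0.0018  0.0015] | 0.003 rot [ 0.02 -0.12 -0.01] | 0.1
side 0.62 n 1459 1322 rms mm 1.13 mouth t 0.0365 tmin -0.0343
  axis [0.001 0.011 1.   ] el 89.4 tool [-0.009 -0.806 -0.592] mid [0.5332 0.222  0.1015] midtool(from TCP) [  0.7 -10.4   1.8]
[4.67930628e-06 8.09609494e-03 5.86968695e-03]
```

View pics/s7.png

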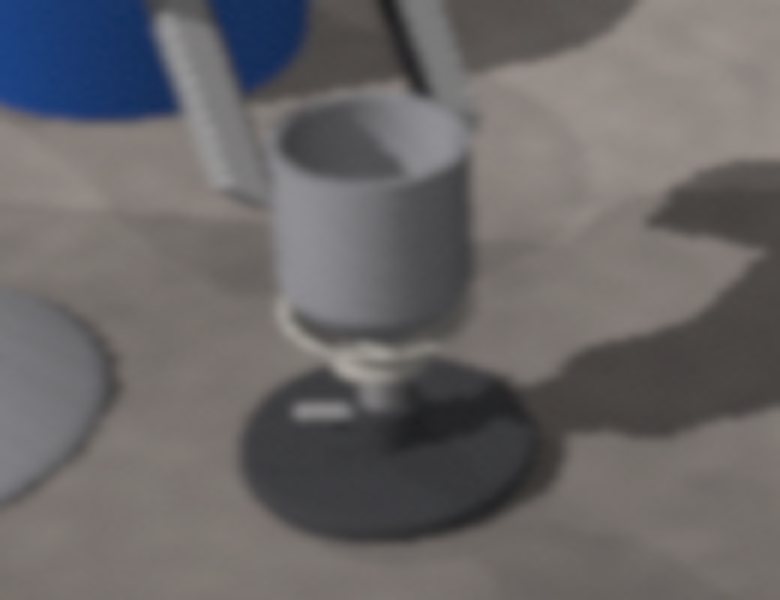

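```bash
python3 -m pendant '{"grip":[-1,-1,-1,-1,-1],"delta_pos":[[0,0.0008,0.0006],[0,0.0016,0.0012],[0,0.0024,0.0018],[0,0.0032,0.0024],[0,0.004,0.003]],"rotation":[[0,0,0],[0,0,0],[0,0,0],[0,0,0],[0,0,0]]}'
python3 -c "
from h import *
for i in range(3):
    capture('side'); print(np.round(ctrl.get_state()['contact_force'],1),cur()[1])"
```

```text
time_s: 12.45
position: [0.5278, 0.227, 0.0898]
ee_rot: [-125.9, 0.0, -125.1]
contact_force: [0.3, 0.2, -2.3]
grip_width: 0.0521
[ 0.3  0.1 -2.1] [0.52764446 0.22701908 0.08960377]
[ 0.6 -0.4 -1.3] [0.52761349 0.22698269 0.08963736]
[ 0.4 -0.2 -1.9] [0.52766151 0.2269917  0.08971481]
```

```bash
for i in 1; do python3 -m pendant '{"grip":[-1,-1,-1,-1],"delta_pos":[[0,0.0008,0.0006],[0,0.0016,0.0012],[0,0.0016,0.0012],[0,0.0016,0.0012]],"rotation":[[0,0,0],[0,0,0],[0,0,0],[0,0,0]]}'; done
python3 -c "
from h import *
for i in range(2):
    capture('side'); print(np.round(ctrl.get_state()['contact_force'],1),cur()[1])"
```

```text
time_s: 13.0
position: [0.5277, 0.227, 0.0877]
ee_rot: [-126.0, 0.0, -125.1]
contact_force: [0.0, -0.3, -0.6]
grip_width: 0.0521
[-0.1  0.5 -1.5] [0.52769529 0.22695916 0.08770799]
[-0.4  0.8 -2. ] [0.52769585 0.22696783 0.08771326]
```

```bash
python3 -m pendant '{"grip":[-1,-1,-1,-1],"delta_pos":[[0,0.0008,0.0006],[0,0.0016,0.0012],[0,0.0016,0.0012],[0,0.0016,0.0012]],"rotation":[[0,0,0],[0,0,0],[0,0,0],[0,0,0]]}'
python3 -c "
from h import *
for i in range(2):
    capture('side'); print(np.round(ctrl.get_state()['contact_force'],1),cur()[1])"
```

```text
time_s: 13.5
position: [0.5277, 0.2267, 0.0857]
ee_rot: [-125.9, 0.0, -125.1]
contact_force: [0.3, -1.5, -0.8]
grip_width: 0.052
[-0.4 -0.4 -1. ] [0.5276811  0.22677383 0.08572289]
[ 0.1 -0.1 -1.8] [0.52767456 0.22679003 0.08573478]
```

```bash
python3 -m pendant '{"grip":[-1,-1,-1],"delta_pos":[[0,0.0008,0.0006],[0,0.0008,0.0006],[0,0.0008,0.0006]],"rotation":[[0,0,0],[0,0,0],[0,0,0]]}'
python3 -c "
from h import *
for i in range(3):
    capture('side'); print(np.round(ctrl.get_state()['contact_force'],1),cur()[1])"
```

```text
time_s: 13.9
position: [0.5277, 0.2263, 0.0849]
ee_rot: [-125.9, -0.0, -125.1]
contact_force: [0.5, -1.8, 1.3]
grip_width: 0.0524
[ 0.1 -1.5  0.5] [0.527692   0.22633968 0.08493211]
[ 0.2 -2.1  1.2] [0.52771171 0.22636539 0.08490813]
[ 0.2 -3.1  1.1] [0.5276847  0.22638077 0.0848993 ]
```

```bash
python3 -m pendant '{"grip":[-1,-1,-1],"delta_pos":[[0,0.0008,0.0006],[0,0.0008,0.0006],[0,0.0008,0.0006]],"rotation":[[0,0,0],[0,0,0],[0,0,0]]}'
python3 -c "
from h import *
for i in range(3):
    capture('side'); print(np.round(ctrl.get_state()['contact_force'],1),cur()[1])"
```

```text
time_s: 14.35
position: [0.5279, 0.2262, 0.0845]
ee_rot: [-125.9, -0.0, -125.1]
contact_force: [1.5, -3.5, 5.3]
grip_width: 0.052
[ 0.5 -3.1  5.4] [0.52785263 0.2261381  0.08448425]
[ 0.9 -2.7  4.9] [0.527875   0.22613037 0.08449771]
[ 0.2 -3.3  5.6] [0.52786585 0.22613199 0.08450241]
```

Contact is felt: about 7 N up, with a small side force towards -y. I ease 1 mm towards -y, and check upright before release.

```bash
python3 - <<'E'
from cyl import *
print(cur()[2].inv().apply([0,-.001,0]))
cylfit('side',np.array([.534,.222,.094]),[0,0,1])
E
```

```text
[ 0.00081831 -0.00033711  0.00046553]
side 0.6 n 1445 1306 rms mm 1.18 mouth t 0.0389 tmin -0.0242
  axis [ 0.002 -0.     1.   ] el 89.9 tool [-0.001 -0.811 -0.585] mid [0.5338 0.2214 0.0929] midtool(from TCP) [  0.5 -11.2   1.2]
```

```bash
python3 -m pendant '{"grip":[-1,-1,-1],"delta_pos":[[0.0008,-0.0003,0.0005],[0.0008,-0.0003,0.0005],[0.0008,-0.0003,0.0005]],"rotation":[[0,0,0],[0,0,0],[0,0,0]]}'
python3 -c "
from h import *
for i in range(3):
    capture('side'); print(np.round(ctrl.get_state()['contact_force'],1),cur()[1])"
```

```text
time_s: 14.9
position: [0.5279, 0.2259, 0.0845]
ee_rot: [-126.0, 0.1, -125.1]
contact_force: [1.0, -0.5, 2.9]
grip_width: 0.0521
[0.4 0.2 2.2] [0.52795346 0.22584049 0.08452219]
[1.7 0.5 2.6] [0.52794973 0.22583526 0.08453606]
[1.2 0.  2.9] [0.52797133 0.22580857 0.0845164 ]
```

```bash
python3 -m pendant '{"grip":[-1,-1,-1],"delta_pos":[[0,0,0],[0,0,0],[0,0,0]],"rotation":[[0,0,0],[0,0,0],[0,0,0]]}' 8
python3 -m pendant '{"grip":[0.25,0.3,0.4,0.5,0.6],"delta_pos":[[0,0,0],[0,0,0],[0,0,0],[0,0,0],[0,0,0]],"rotation":[[0,0,0],[0,0,0],[0,0,0],[0,0,0],[0,0,0]]}'
python3 - <<'E'
from cyl import *
s,p,R=cur(); delta(p-.12*R.apply([0,1,0]),R)
cylfit('side',np.array([.534,.222,.094]),[0,0,1])
p=capture('wrist');save(p,'w8')
E
```

```text
time_s: 15.35
position: [0.5279, 0.2259, 0.0843]
ee_rot: [-125.9, 0.0, -125.1]
contact_force: [1.0, 0.7, 0.4]
grip_width: 0.0539
time_s: 15.85
position: [0.5279, 0.2259, 0.0843]
ee_rot: [-125.9, 0.0, -125.1]
contact_force: [-0.3, -0.2, -0.9]
grip_width: 0.074
t 15.85 J [-32.1  62.9  49.4  80.6 -55.6  95.9 -96.5] F [-0.3 -0.2 -0.9] w 0.074
pos [0.5279 0.2259 0.0843] rpy [-125.9    0.  -125.1]
dpos [-0.   -0.12  0.  ] | 0.12 rot [0. 0. 0.] | 0.0
side 0.74 n 1459 1313 rms mm 1.22 mouth t 0.0391 tmin -0.0244
  axis [ 0.003 -0.002  1.   ] el 89.8 tool [-0.001 -0.812 -0.584] mid [0.5338 0.2211 0.0931] midtool(from TCP) [  0.5 -11.7   0.9]
```

View pics/w8.png

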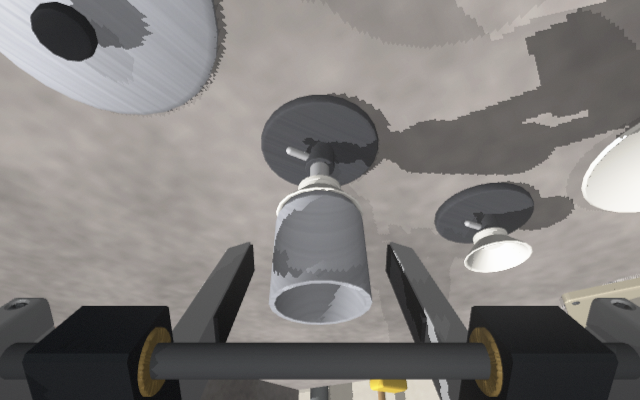

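The measure stands in the dish, with its mouth at (320,300), and there is a gap to both fingers (columns 252 and 388). I back straight off.

```bash
python3 -m pendant '{"grip":[0.8,0.8,0.8,0.8,0.8],"delta_pos":[[0,0,0],[0,-0.01,0],[0,-0.03,0],[0,-0.06,0],[0,-0.09,0]],"rotation":[[0,0,0],[0,0,0],[0,0,0],[0,0,0],[0,0,0]]}'
python3 -m pendant '{"grip":[0.8,0.8,0.8,0.8,0.8],"delta_pos":[[0,-0.03,0],[0,-0.06,0],[0,-0.08,0],[0,-0.08,0],[0,-0.08,0]],"rotation":[[0,0,0],[0,0,0],[0,0,0],[0,0,0],[0,0,0]]}'
python3 - <<'E'
from cyl import *
cylfit('side',np.array([.534,.222,.094]),[0,0,1])
p=capture('side');save(p,'side9');print([(l,np.round(spot_point(p,l)[0]['xyz'],3)) for l in('tub','lid_small','saucer')])
im=cv2.resize(p['image'][180:330,180:400,::-1],(800,545),interpolation=cv2.INTER_CUBIC); cv2.imwrite('pics/s9.png',im)
cylfit('side',np.array([.534,.222,.094]),[0,0,1])
E
```

```text
time_s: 16.5
position: [0.5716, 0.1949, 0.1584]
ee_rot: [-125.9, 0.0, -125.1]
contact_force: [0.3, 0.4, 0.2]
grip_width: 0.0844
time_s: 17.0
position: [0.6101, 0.1676, 0.2233]
ee_rot: [-125.9, 0.1, -125.1]
contact_force: [0.2, 0.6, -0.0]
grip_width: 0.0846
side 0.93 n 1437 1308 rms mm 1.18 mouth t 0.039 tmin -0.0233
  axis [ 0.007 -0.004  1.   ] el 89.6 tool [-0.001 -0.814 -0.582] mid [0.5337 0.2211 0.093 ] midtool(from TCP) [  0.3 159.2   1.4]
[('tub', array([0.766, 0.027, 0.001])), ('lid_small', array([0.688, 0.268, 0.002])), ('saucer', array([ 0.376, -0.003,  0.   ]))]
side 0.79 n 1426 1303 rms mm 1.2 mouth t 0.039 tmin -0.0234
  axis [ 0.005 -0.001  1.   ] el 89.7 tool [-0.001 -0.812 -0.584] mid [0.5338 0.2211 0.093 ] midtool(from TCP) [  0.4 159.    1.5]
```

View pics/s9.png

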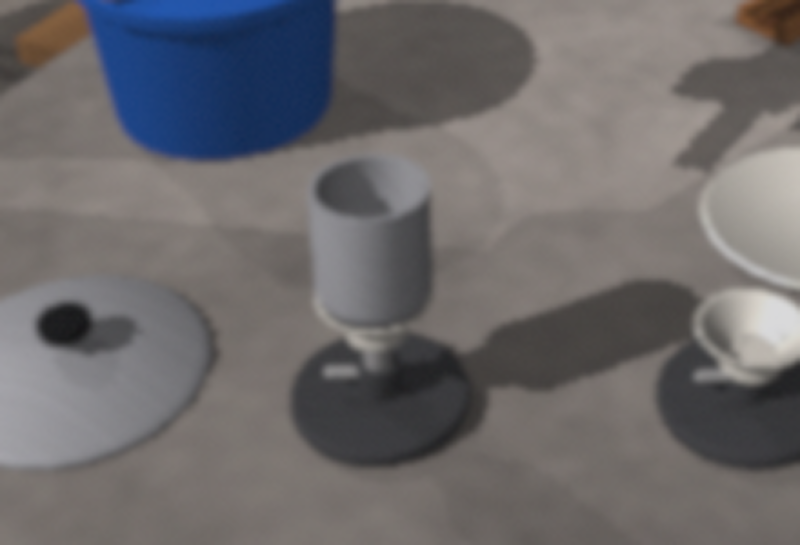

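The measure stands upright and seated in the left stand's dish (≈(372,250) in this crop). It is steady between shots and the gripper is clear, so I hand in.

```bash
python3 -c "
from plant import ctrl
print(ctrl.hand_in())"
```

```text
the job is handed in; nothing more can be done
None
```

The measure is standing mouth up in the dish of the left stand, let go and with the gripper backed clear. I handed the job in at about 17 s, and no verdict is reported.

- **What I did:** I gripped the larger measure with the gripper leaning 45° over the mouth and lifted it. I then carried it to the stand while giving it a half turn. I lowered it in 1–2 mm steps until the dish bore about 7 N, eased out a small side force, and opened the fingers.
- **What did not go as planned:**
  - The nose drooped about 17° in the grip after lifting. I raised the grip force to 50 N and corrected the rest with the tool's tilt (36° instead of 45° at placing).
  - The finger opening read about 52 mm on the 56 mm part. I left this unexplained.
- **Last checks:**
  - The measure's axis is about 0.3° from vertical.
  - Its centre is at (0.534, 0.221, 0.093), within about 2 mm of my estimate of the stand's axis. It did not move between pictures.
  - The tub, small lid and saucer read the same positions as at the start, within the detector's error.
  - I did not re-measure the large lid at the end, but the arm never went near it.

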